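# Close the dust-extraction ports with their metal bungs

### The arm

A 6-joint arm with a two-finger parallel gripper is mounted at the origin on the work surface. World frame = base frame: x ahead of the robot, y to its left, z up, the work surface at z = 0. Lengths are in mm, angles in rad, forces in N, time in s.
With the tool pointing down it reaches from about 275 to 875 mm from the base axis. Payload 12.5 kg.
Tool frame: the origin (TCP) lies at the very end of the fingers, on their centre line; the grasp point (between the pads) lies robot.tcp_to_grasp behind it (robot.tcp_to_grasp is the distance from the TCP to the grasp point, in mm); z points along the fingers, y is the line along which they close (so a half turn about z gives the same grasp; the last joint's range is limited). The gripper opens to 85 mm and grips with 20 to 120 N. Pads are 22 mm wide; open, the fingers measure 114 mm over their backs; the gripper's body (76 mm by 85 mm) begins 54 mm behind the grasp point. The pads swing forward as they close: fully open they stand 13 mm farther back than shut.
Start: joints at [1.051, 0.351, 1.652, -0, 1.139, -0.085], TCP at [231.644, 498.824, 231.29] pointing down, gripper open.
Joint ranges: [-2.75, 2.75], [-0.79, 2.1], [0.01, 2.65], [-1.57, 4.71], [0.07, 3.14], [-2.87, 2.87]. Speed limits (rad/s): [2.22, 2.22, 2.79, 3.14, 3.14, 3.14].

### API

Orientations are given as a rotation vector (axis times angle).
In Python, from rig import status, imaging, order, robot gives the robot as it stands. The module is installed in compiled form; this text tells all that it offers.
- The arm moves only by the tool play_rows, never from a script. Its argument "motion" is a list that holds one entry, the list of rows, each a list of 7 numbers: the turn, a rotation vector about the world's x, y, z in units of 6 degrees (1.0 is 6 degrees), then the shift along the world's x, y, z in cm, then the opening, from 0 (shut) to 1 (fully open). A call has 1 to 20 rows; each row is the pose to reach, as a shift and turn from the pose commanded when the call began; what a row does not reach only later rows make up. A row lasts 1/8 s, in which the tool goes at most 62.5 mm and 10.7 degrees, less where a joint would pass 70% of its speed; a pose out of reach is approached as far as the arm can. A call with a gripper value outside its range is refused whole. The fingers move at their own pace and stop on an object; "force" is the grip in N (left out, the last holds). Time passes only in rows, so rows that repeat a pose let the fingers close. It gives the time, the measured TCP pose, the force, the opening and the grip force at its end, in the units of the state.
- status.state(): the state, without advancing time (a new reading comes with each control period).
- imaging.get_image(name): name is "side" or "top" or "wrist"; returns the picture (480x640x3 uint8, red, green, blue); there is no depth.
- imaging.camera_info(name): a dict with "K" (3x3 intrinsics, pixels), "origin" and "orientation" of the camera in the world. Camera axes: x right, y up, looking along -z (the intrinsics and any distortion apply to the point x, -y, -z); pixel columns grow to the right and rows downward; lengths in mm; the calibration is good to about 2 mm. A picture is of the moment at which its call begins: read the wrist's pose just before it. camera_info takes no time and is no camera call; for the wrist camera it gives the pose at the moment of the call.
- order.job_done(): hands the job in; it is judged then, once.
The state is a dict: "clock": time; "joint_pos": joint angles; "qvel": joint speeds; "joint_torque": joint torques, N m; "position": TCP position; "ee_rot": TCP orientation; "force": force on the tool from outside, world axes, zero at the start; "wrist_torque": the same for the moment, N m; "gripper_width": finger opening in mm; "finger_force": force on a finger pad.
Only numpy, scipy, OpenCV 4.12 (cv2) and the standard library are available. Lean on these libraries where they do the work, as an engineer would, in place of code of your own. Each camera call takes 0.05 s, during which the arm holds its last target. There are 200 camera calls.

### The job

Close the three open dust-extraction ports on the bench: put into each port the grey metal bung of its size (small, medium, large), upright and fully home with its disc flat on the rim. Leave the two orange plastic bungs standing where they are.

Things in the scene. Friction and masses are not known exactly. Their poses are not given: they have to be found in the camera images.
- port_small: the small extraction port: an upright grey metal spigot screwed to the bench (fixed), open at the top and black inside; bore 46 mm, outside 52 mm, rim 40 mm above the bench, inner floor 5 mm above the bench; dark screw flange 70 mm across and 4 mm thick at its foot. Origin: centre of its underside on the bench; z up along its axis
- port_medium: the medium extraction port: an upright grey metal spigot screwed to the bench (fixed), open at the top and black inside; bore 62 mm, outside 68 mm, rim 40 mm above the bench, inner floor 5 mm above the bench; dark screw flange 86 mm across and 4 mm thick at its foot. Origin: centre of its underside on the bench; z up along its axis
- port_large: the large extraction port: an upright grey metal spigot screwed to the bench (fixed), open at the top and black inside; bore 78 mm, outside 84 mm, rim 40 mm above the bench, inner floor 5 mm above the bench; dark screw flange 102 mm across and 4 mm thick at its foot. Origin: centre of its underside on the bench; z up along its axis
- metal_small: the small grey metal bung, loose, upright: tapered plug 22 mm tall (30 mm across at the foot, 42 mm at its top), above it a disc 58 mm across, 6 mm thick, that rests on the port's rim, then a black round knob 22 mm across, 30 mm tall. Origin: centre of the foot; z up its axis, disc top at 28, knob top at 58 mm. Fits the small port; when home its origin is 18 mm above the port's origin
- metal_medium: the medium grey metal bung, loose, upright: tapered plug 22 mm tall (46 mm across at the foot, 58 mm at its top), above it a disc 74 mm across, 6 mm thick, that rests on the port's rim, then a black round knob 22 mm across, 30 mm tall. Origin: centre of the foot; z up its axis, disc top at 28, knob top at 58 mm. Fits the medium port; when home its origin is 18 mm above the port's origin
- metal_large: the large grey metal bung, loose, upright: tapered plug 22 mm tall (62 mm across at the foot, 74 mm at its top), above it a disc 90 mm across, 6 mm thick, that rests on the port's rim, then a black round knob 22 mm across, 30 mm tall. Origin: centre of the foot; z up its axis, disc top at 28, knob top at 58 mm. Fits the large port; when home its origin is 18 mm above the port's origin
- orange_medium: the medium orange plastic bung, loose, upright: tapered plug 22 mm tall (46 mm across at the foot, 58 mm at its top), above it a disc 74 mm across, 6 mm thick, that rests on the port's rim, then a black round knob 22 mm across, 30 mm tall. Origin: centre of the foot; z up its axis, disc top at 28, knob top at 58 mm. Not to be used
- orange_large: the large orange plastic bung, loose, upright: tapered plug 22 mm tall (62 mm across at the foot, 74 mm at its top), above it a disc 90 mm across, 6 mm thick, that rests on the port's rim, then a black round knob 22 mm across, 30 mm tall. Origin: centre of the foot; z up its axis, disc top at 28, knob top at 58 mm. Not to be used

How it is judged:
By the outcome, as a careful person would: the job done as asked, in the order asked, and still so for the second after the job is handed in, with the robot touching nothing.
It also fails if it takes over 93 s, if anything falls off the work surface, if the arm or the gripper's body presses on something with over 40 N, if the wrist force passes 120 N, or if a joint passes its speed limit or range.

## Working session

There is one attempt and no reset: what is moved stays moved. The work goes in short steps, Python scripts to look and compute and a tool call to move; the robot and the scene stay as the last step left them, time stands still between calls to the robot, and variables do not carry over. Pictures are saved under pics/ and viewed, at most 14 in all, crops included, and the job is handed in when it is done.

Besides the shell and the picture viewer there is one more tool, called by a JSON object that holds its "method" and its "body", one argument or row to a line. play_rows: Moves the arm, as the interface text tells. Its arguments: {"type":"object","properties":{"motion":{"type":"array"},"force":{"type":"number"}},"required":["motion"]}

```bash
mkdir -p pics; python3 - <<'E'
from rig import status, imaging, order, robot
import cv2
print(status.state()); print(robot.tcp_to_grasp)
for n in("top","side"):
    cv2.imwrite(f"pics/{n}0.png",imaging.get_image(n)[:,:,::-1]); print(n,imaging.camera_info(n))
print(imaging.camera_info("wrist"))
E
```

```text
{'clock': 0.0, 'joint_pos': array([ 1.05140086e+00,  3.51284775e-01,  1.65244272e+00,  2.91208087e-05,
        1.13912954e+00, -8.46074551e-02]), 'qvel': array([-0.00011753, -0.00135372, -0.00064486,  0.00063258, -0.00121918,
        0.00068085]), 'joint_torque': array([-5.66427243e-04, -5.06108057e+01, -2.91404289e+01, -1.32905416e-04,
        4.53132714e-03, -4.56682005e-05]), 'position': array([231.47063994, 498.53622762, 230.72476964]), 'ee_rot': array([-6.77528650e-01, -3.06725193e+00,  1.88360003e-03]), 'force': array([-0.14963687,  0.08230492,  0.18658597]), 'wrist_torque': array([ 0.01038149, -0.0396161 , -0.03206885]), 'finger_force': 0.0, 'gripper_width': 85.11766275465762}
18.700000000000003
top {'K': array([[466.88040866,   0.        , 323.70240545],
       [  0.        , 466.88040866, 235.37206649],
       [  0.        ,   0.        ,   1.        ]]), 'origin': array([389.6208734 ,  -9.73146546, 929.14829524]), 'orientation': array([ 0.16155696, -0.14115863, -1.56303975])}
side {'K': array([[442.54729079,   0.        , 325.34935072],
       [  0.        , 442.54729079, 240.15493944],
       [  0.        ,   0.        ,   1.        ]]), 'origin': array([ 384.00275272, -598.4067015 ,  466.92032116]), 'orientation': array([ 0.97988872, -0.13277521, -0.20568802])}
{'K': array([[388.28578571,   0.        , 324.11880036],
       [  0.        , 388.28578571, 245.71851215],
       [  0.        ,   0.        ,   1.        ]]), 'origin': array([160.81127763, 531.49584293, 372.83961803]), 'orientation': array([-0.27641436, -0.17460798,  1.12729387])}
```

View pics/top0.png

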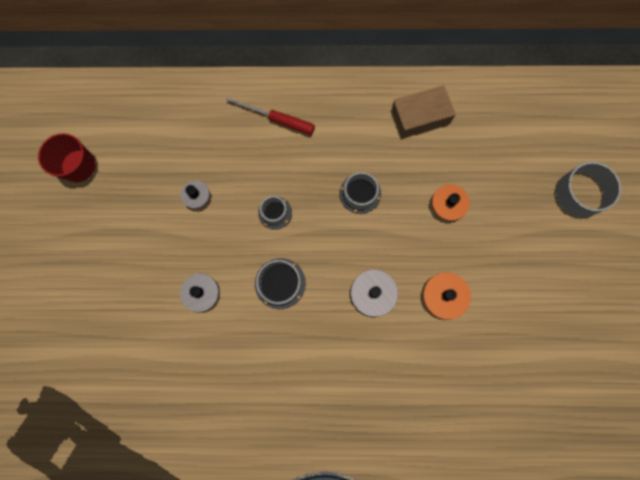

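View pics/side0.png

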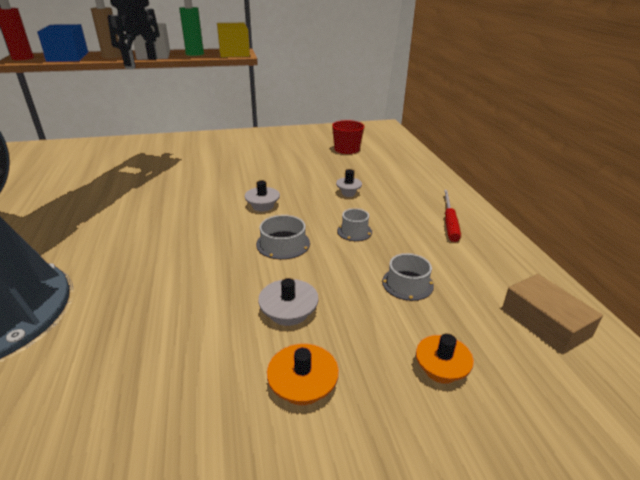

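Top view: metal bungs are at about (195,195) small, (199,293) medium and (374,293) large. Ports are at (274,211) small, (361,191) medium and (280,283) large. The side view agrees. Next I'll fit circles.

```bash
cat > h.py <<'E'
import numpy as np, cv2
from scipy.spatial.transform import Rotation as R
from scipy.optimize import least_squares
def cast(ci,uv,z):
    uv=np.atleast_2d(uv).astype(float);K=ci["K"]
    d=np.c_[(uv[:,0]-K[0,2])/K[0,0],-(uv[:,1]-K[1,2])/K[1,1],-np.ones(len(uv))]
    d=R.from_rotvec(ci["orientation"]).apply(d);o=np.array(ci["origin"])
    return (o+d*((z-o[2])/d[:,2])[:,None])[:,:2]
def contour(mask,seed):
    # contour of the blob nearest seed
    cs,_=cv2.findContours(mask.astype(np.uint8),cv2.RETR_EXTERNAL,cv2.CHAIN_APPROX_NONE)
    cs=[c for c in cs if cv2.contourArea(c)>60]
    c=min(cs,key=lambda c:np.hypot(*(c[:,0].mean(0)-seed)))
    return c[:,0]
def fit(P,r=None):
    c=P.mean(0)
    f=lambda p:np.hypot(*(P-p[:2]).T)-(p[2] if r is None else r)
    s=least_squares(f,[*c,30] if r is None else c,loss="soft_l1")
    return s.x,np.sqrt(np.mean(f(s.x)**2))
E
python3 - <<'E'
from rig import imaging
from h import *
ci=imaging.camera_info("top");im=imaging.get_image("top")
S=4
big=cv2.resize(im,None,fx=S,fy=S,interpolation=cv2.INTER_CUBIC)
hsv=cv2.cvtColor(big,cv2.COLOR_RGB2HSV)
up=lambda s:np.array(s)*S
dn=lambda c:(c+.5)/S-.5
print(hsv[293*4,[185*4,374*4+56]],hsv[283*4,280*4],hsv[195*4-20,195*4+28],im[293,355:395:2].mean(1))
for n,s,r in(("metal_s",(195,195),29),("metal_m",(199,293),37),("metal_l",(374,293),45),("or_m",(450,202),37),("or_l",(447,296),45)):
    m=((hsv[...,1]<60)&(hsv[...,2]>105)) if n[0]=="m" else ((hsv[...,1]>200)&(hsv[...,2]>150))
    P=cast(ci,dn(contour(m,up(s))),28)
    c,_=fit(P); out=c[:2]-ci["origin"][:2]
    far=P[((P-c[:2])@out)>0]
    k=cast(ci,dn(contour(hsv[...,2]<60,up(s))),58)
    ok=np.array([0,0]) if len(k)<4 else fit(k)[0]
    print(n,c.round(1),"far",*[np.round(x,1) for x in fit(far,r)],np.round(fit(far)[0],1),"knob",ok.round(1))
for n,s,r in(("port_s",(273,210),23),("port_m",(361,189),31),("port_l",(279,283),39)):
    P=cast(ci,dn(contour(hsv[...,2]<75,up(s))),40)
    print(n,np.round(fit(P)[0],1),fit(P)[1].round(2),np.round(fit(P,r)[0],1))
cv2.imwrite("pics/crop.png",np.hstack([big[700:1240,700:1500]])[:,:,::-1])
E
```

```text
[[  6  18 142]
 [  6  15 165]] [150   7  36] [  7  17 135] [161.33333333 160.33333333 159.66666667 160.33333333 161.33333333
 158.66666667 135.          54.          29.66666667  39.33333333
  39.66666667  37.33333333  45.         110.         152.66666667
 158.33333333 159.66666667 159.         156.66666667 157.33333333]
metal_s [650.9 262.6  28.2] far [650.  261.8] 0.3 [650.6 262.4  28.4] knob [646.  258.5  12.5]
metal_m [453.7 242.9  36.5] far [453.5 242.3] 0.3 [453.7 243.   36.4] knob [452.5 239.1  11. ]
metal_l [454.  -94.3  44.9] far [453.9 -94.3] 0.2 [454.2 -94.7  44.7] knob [452.8 -92.6   9.6]Traceback (most recent call last):
  File "<stdin>", line 12, in <module>
  File "h.py", line 13, in contour
    c=min(cs,key=lambda c:np.hypot(*(c[:,0].mean(0)-seed)))
ValueError: min() iterable argument is empty
```

```bash
python3 - <<'E'
from rig import imaging
from h import *
ci=imaging.camera_info("top");im=imaging.get_image("top")
S=4
big=cv2.resize(im,None,fx=S,fy=S,interpolation=cv2.INTER_CUBIC)
hsv=cv2.cvtColor(big,cv2.COLOR_RGB2HSV)
dn=lambda c:(c+.5)/S-.5
print("orange",cast(ci,[(450,202),(447,296)],28).round(0),"block,cup",cast(ci,[(424,112),(62,155)],30).round(0))
print(big[282*4,242*4:320*4:6].mean(1).round(0))
for n,s,r in(("port_s",(273,210),23),("port_m",(361,189),31),("port_l",(279,283),39)):
  for t in(60,75,85):
    P=cast(ci,dn(contour(hsv[...,2]<t,np.array(s)*S)),40)
    print(n,np.round(fit(P)[0],1),fit(P)[1].round(2),np.round(fit(P,r)[0],1))
cv2.imwrite("pics/crop.png",big[700:1240,700:1500,::-1])
E
```

```text
orange [[ 633. -248.]
 [ 448. -234.]] block,cup [[ 825. -204.]
 [ 732.  538.]]
[125. 124. 124. 125. 125. 126. 125. 125. 112. 101. 119.  91.  65.  48.
  36.  33.  35.  33.  35.  35.  35.  34.  34.  35.  36.  36.  36.  35.
  36.  37.  36.  37.  37.  36.  36.  37.  37.  68. 113.  99.  76.  75.
  87. 114. 124. 124. 123. 124. 123. 123. 123. 124.]
port_s [617.1 102.3  19.4] 0.32 [616.   99.6]
port_s [617.6 102.7  20.7] 0.21 [618.1 102.7]
port_s [617.6 102.7  21.3] 0.19 [617.6 102.7]
port_m [657.8 -71.3  27.5] 0.33 [655.5 -70.6]
port_m [658.3 -71.3  28.7] 0.24 [658.5 -71.4]
port_m [658.4 -71.3  29.3] 0.23 [658.5 -71.4]
port_l [473.7  88.6  35.7] 0.47 [473.2  86.5]
port_l [473.9  89.1  36.7] 0.29 [474.1  88.9]
port_l [473.9  89.2  37.3] 0.25 [473.9  89.2]
```

View pics/crop.png

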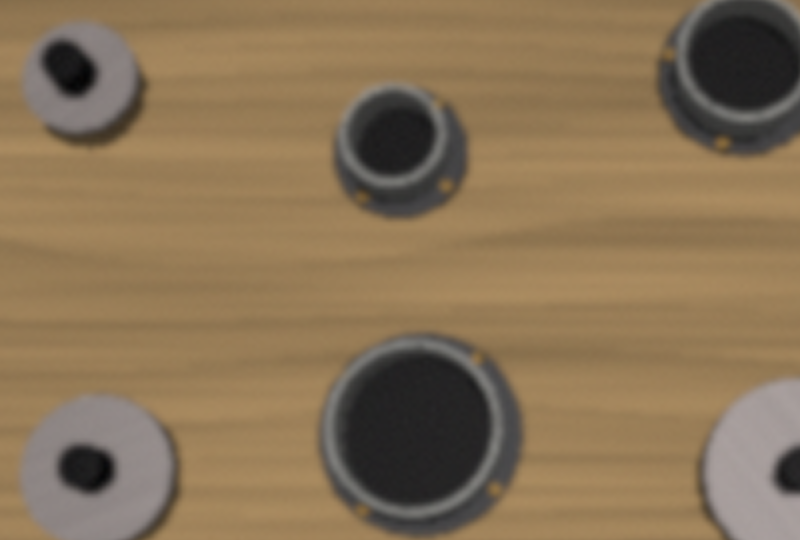

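```bash
cat >> h.py <<'E'
def proj(ci,P):
    q=R.from_rotvec(ci["orientation"]).inv().apply(np.asarray(P)-ci["origin"]);K=ci["K"]
    return np.c_[K[0,0]*q[:,0]/-q[:,2]+K[0,2],-K[1,1]*q[:,1]/-q[:,2]+K[1,2]]
def rim(ci,im,c,r,z=40):
    hsv=cv2.cvtColor(im,cv2.COLOR_RGB2HSV).astype(np.float32)
    w=np.where(hsv[...,1]<70,hsv[...,2],0).astype(np.float32)
    rr=np.arange(r-4,r+7,.25);c=np.array(c,float)
    for _ in range(4):
        a=np.linspace(0,2*np.pi,120,endpoint=False);d=np.c_[np.cos(a),np.sin(a)]
        X=c+rr[:,None,None]*d; uv=proj(ci,np.c_[X.reshape(-1,2),np.full(X[...,0].size,z)]).astype(np.float32).reshape(len(rr),-1,2)
        v=cv2.remap(w,uv[...,0],uv[...,1],cv2.INTER_LINEAR)
        wt=np.clip(v-v.max(0)*.8,0,None);q=(wt*rr[:,None]).sum(0)/wt.sum(0)
        s,e=fit(c+q[:,None]*d);c=s[:2]
    return s,e
E
python3 - <<'E'
from rig import imaging
from h import *
ci=imaging.camera_info("top");im=imaging.get_image("top")
for s,r in(((619,102.5),23),((659,-71),31),((474,89),39)): print(r,*[np.round(x,2) for x in rim(ci,im,s,r)])
E
```

```text
23 [617.95 102.97  24.43] 0.28
31 [658.8  -71.46  32.51] 0.26
39 [474.28  89.53  40.6 ] 0.27
```

{"method": "play_rows", "body": {
  "motion": [
    [[0, 0, 0, 4, -2.3, 0, 1], [0, 0, 0, 9, -5, 0, 1], [0, 0, 0, 14, -8, -1, 1], [0, 0, 0, 19, -10.7, -2, 1], [0, 0, 0, 24, -13.5, -3, 1], [0, 0, 0, 29, -16.3, -4, 1], [0, 0, 0, 34, -19.2, -6, 1], [0, 0, 0, 38, -21.4, -8, 1], [0, 0, 0, 41, -23, -9, 1], [0, 0, 0, 41.9, -23.6, -10, 1], [0, 0, 0, 41.9, -23.6, -10, 1], [0, 0, 0, 41.9, -23.6, -10, 1]]
  ],
  "force": 50
}}

```text
clock: 1.75
position: [649.9, 263.7, 131.9]
ee_rot: [0.676, 3.068, 0.0]
force: [0.1, 0.4, -0.6]
gripper_width: 85.4
finger_force: 0.0
```

```bash
python3 - <<'E'
from rig import imaging,status
from h import *
s=status.state();print(s["position"],s["ee_rot"],s["clock"])
ci=imaging.camera_info("wrist");im=imaging.get_image("wrist");cv2.imwrite("pics/w1.png",im[:,:,::-1])
print(ci, proj(ci,[[650.7,262.4,28],[650.7,262.4,58]]))
E
```

```text
[649.90300689 263.73496757 131.85865612] [6.76172350e-01 3.06783036e+00 4.59603419e-04] 1.75
{'K': array([[388.28578571,   0.        , 324.11880036],
       [  0.        , 388.28578571, 245.71851215],
       [  0.        ,   0.        ,   1.        ]]), 'origin': array([579.07380419, 296.42111964, 273.86162877]), 'orientation': array([-0.2757365 , -0.17601091,  1.12803994])} [[322.98028481 246.5301164 ]
 [322.82856668 262.09147936]]
```

View pics/w1.png

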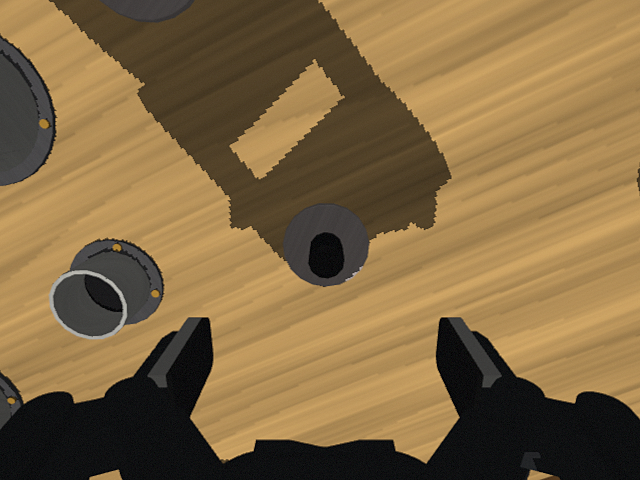

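Wrist view: the metal_small disc is centred near (326,245), against a prediction of (323,246.5). port_small's rim is near (89,305). I'll measure the top/wrist offset numerically.

```bash
python3 - <<'E'
from rig import imaging,status
from h import *
ci=imaging.camera_info("wrist");im=imaging.get_image("wrist")
hsv=cv2.cvtColor(im,cv2.COLOR_RGB2HSV)
m=(hsv[...,1]<70).astype(np.uint8); m[310:]=0
m=cv2.morphologyEx(m,cv2.MORPH_OPEN,np.ones((5,5)))
P=cast(ci,contour(m,np.array([326,245])),28);print("disc_s",*[np.round(x,2) for x in fit(P)])
print("port_s",*[np.round(x,2) for x in rim(ci,im,(618,103),23)])
E
```

```text
disc_s [650.79 264.27  28.3 ] 0.34
port_s [618.91 104.76  24.16] 0.12
```

{"method": "play_rows", "body": {
  "motion": [
    [[0, 0, 0, 0.1, 0.06, -3, 0.7], [0, 0, 0, 0.1, 0.06, -6, 0.7], [0, 0, 0, 0.1, 0.06, -8, 0.7], [0, 0, 0, 0.1, 0.06, -9.3, 0.7], [0, 0, 0, 0.1, 0.06, -9.8, 0.7], [0, 0, 0, 0.1, 0.06, -9.8, 0.7], [0, 0, 0, 0.1, 0.06, -9.8, 0.5], [0, 0, 0, 0.1, 0.06, -9.8, 0.35], [0, 0, 0, 0.1, 0.06, -9.8, 0.15], [0, 0, 0, 0.1, 0.06, -9.8, 0.0], [0, 0, 0, 0.1, 0.06, -9.8, 0.0], [0, 0, 0, 0.1, 0.06, -9.8, 0.0], [0, 0, 0, 0.1, 0.06, -9.8, 0.0], [0, 0, 0, 0.1, 0.06, -9.8, 0.0]]
  ],
  "force": 50
}}

```text
clock: 3.6
position: [652.0, 263.5, 33.9]
ee_rot: [0.677, 3.067, 0.001]
force: [-0.1, 0.3, 5.1]
gripper_width: 20.2
finger_force: 48.8
```

{"method": "play_rows", "body": {
  "motion": [
    [[0, 0, 0, 0, 0, 1, 0], [0, 0, 0, 0, 0, 3, 0], [0, 0, 0, 0, 0, 5.5, 0], [0, 0, 0, 0, 0, 7.5, 0], [0, 0, 0, -0.4, -2, 8, 0], [0, 0, 0, -1.0, -5, 8, 0], [0, 0, 0, -1.6, -8, 8, 0], [0, 0, 0, -2.2, -11, 8, 0], [0, 0, 0, -2.8, -14, 8, 0], [0, 0, 0, -3.1, -15.5, 8, 0], [0, 0, 0, -3.18, -15.93, 7, 0], [0, 0, 0, -3.18, -15.93, 6, 0], [0, 0, 0, -3.18, -15.93, 5.5, 0], [0, 0, 0, -3.18, -15.93, 5.5, 0], [0, 0, 0, -3.18, -15.93, 5.5, 0]]
  ]
}}

```text
clock: 5.48
position: [620.0, 104.5, 88.4]
ee_rot: [0.677, 3.067, 0.0]
force: [0.7, 0.2, -1.0]
gripper_width: 20.5
finger_force: 49.2
```

```bash
python3 - <<'E'
from rig import imaging,status
from h import *
s=status.state();print(s["position"],s["ee_rot"],s["force"],s["gripper_width"],s["clock"])
a=imaging.get_image("wrist");b=imaging.get_image("side")
c=cv2.resize(b[150:300,270:470],(640,480),interpolation=cv2.INTER_CUBIC)
cv2.imwrite("pics/p1.png",cv2.resize(np.hstack([a,c]),(800,300))[:,:,::-1])
E
```

```text
[620.02878996 104.4960421   88.44211414] [6.76848850e-01 3.06745596e+00 1.98484597e-04] [ 0.7052257   0.17607383 -1.03706878] 20.4549444973811 5.475
```

View pics/p1.png

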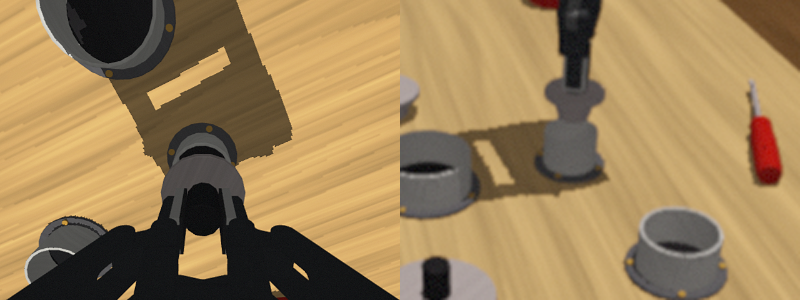

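The left half shows the bung held centred over the port; the side view shows the bung just above the rim. Lowering.

{"method": "play_rows", "body": {
  "motion": [
    [[0, 0, 0, 0, 0, -0.8, 0], [0, 0, 0, 0, 0, -1.6, 0], [0, 0, 0, 0, 0, -2.2, 0], [0, 0, 0, 0, 0, -2.8, 0], [0, 0, 0, 0, 0, -3.2, 0], [0, 0, 0, 0, 0, -3.5, 0], [0, 0, 0, 0, 0, -3.6, 0], [0, 0, 0, 0, 0, -3.6, 0]]
  ]
}}

```text
clock: 6.58
position: [619.9, 104.1, 52.4]
ee_rot: [0.678, 3.067, 0.0]
force: [-0.4, 0.9, -0.7]
gripper_width: 20.3
finger_force: 49.2
```

{"method": "play_rows", "body": {
  "motion": [
    [[0, 0, 0, 0, 0, -0.08, 0], [0, 0, 0, 0, 0, -0.08, 0.25], [0, 0, 0, 0, 0, -0.08, 0.6], [0, 0, 0, 0, 0, -0.08, 0.6], [0, 0, 0, 0, 0, 0, 0.6], [0, 0, 0, 0, 0, 2, 0.6], [0, 0, 0, 0, 0, 5, 0.7], [0, 0, 0, -2.5, 2.1, 8, 1], [0, 0, 0, -6, 5, 8, 1], [0, 0, 0, -9.5, 8, 8, 1], [0, 0, 0, -13, 11, 8, 1], [0, 0, 0, -15.6, 13.1, 8, 1], [0, 0, 0, -16.6, 14, 8, 1], [0, 0, 0, -16.6, 14, 8, 1], [0, 0, 0, -16.6, 14, 8, 1]]
  ]
}}

```text
clock: 8.45
position: [454.8, 243.6, 132.6]
ee_rot: [0.679, 3.067, 0.001]
force: [-0.8, -0.5, 0.5]
gripper_width: 85.8
finger_force: 0.0
```

```bash
python3 - <<'E'
from rig import imaging,status
from h import *
s=status.state();print(s["position"],s["ee_rot"],s["force"],s["gripper_width"],s["clock"])
ci=imaging.camera_info("wrist");a=imaging.get_image("wrist");b=imaging.get_image("side");t=imaging.get_image("top")
hsv=cv2.cvtColor(a,cv2.COLOR_RGB2HSV);m=(hsv[...,1]<70).astype(np.uint8); m[310:]=0
m=cv2.morphologyEx(m,cv2.MORPH_OPEN,np.ones((5,5)))
P=cast(ci,contour(m,proj(ci,[[454,244,28]])[0]),28);print("disc_m",*[np.round(x,2) for x in fit(P)])
ct=imaging.camera_info("top");h=cv2.cvtColor(t,cv2.COLOR_RGB2HSV);u=proj(ct,[[618,103,46]])[0]
mt=(h[...,1]<60)&(h[...,2]>105);print("disc_s placed, z46",*[np.round(x,1) for x in fit(cast(ct,contour(mt,u),46))])
c=cv2.resize(b[150:300,270:470],(640,480),interpolation=cv2.INTER_CUBIC)
cv2.imwrite("pics/p2.png",cv2.resize(np.hstack([a,c]),(800,300))[:,:,::-1])
E
```

```text
[454.82602214 243.63539052 132.6174635 ] [6.78511344e-01 3.06669343e+00 5.08937836e-04] [-0.75018404 -0.5388534   0.50420823] 85.7581888711306 8.45
disc_m [453.79 244.66  36.18] 0.29
disc_s placed, z46 [618.4 102.8  28.2] 0.8
```

View pics/p2.png

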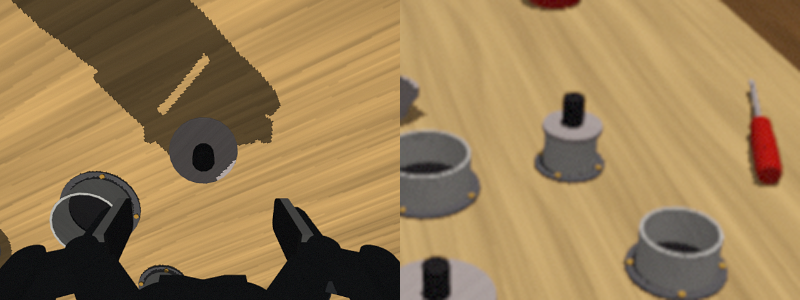

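The small bung is seated flat. Now the medium.

{"method": "play_rows", "body": {
  "motion": [
    [[0, 0, 0, -0.1, 0.1, -3, 0.7], [0, 0, 0, -0.1, 0.1, -6, 0.7], [0, 0, 0, -0.1, 0.1, -8, 0.7], [0, 0, 0, -0.1, 0.1, -9.3, 0.7], [0, 0, 0, -0.1, 0.1, -9.9, 0.7], [0, 0, 0, -0.1, 0.1, -9.9, 0.7], [0, 0, 0, -0.1, 0.1, -9.9, 0.5], [0, 0, 0, -0.1, 0.1, -9.9, 0.35], [0, 0, 0, -0.1, 0.1, -9.9, 0.15], [0, 0, 0, -0.1, 0.1, -9.9, 0], [0, 0, 0, -0.1, 0.1, -9.9, 0], [0, 0, 0, -0.1, 0.1, -9.9, 0], [0, 0, 0, -0.1, 0.1, -9.9, 0], [0, 0, 0, -0.1, 0.1, -9.9, 0]]
  ],
  "force": 60
}}

```text
clock: 10.35
position: [453.0, 245.2, 33.9]
ee_rot: [0.677, 3.067, 0.0]
force: [-1.7, -1.6, 5.8]
gripper_width: 19.8
finger_force: 58.4
```

{"method": "play_rows", "body": {
  "motion": [
    [[0, 0, 0, 0, 0, 1, 0], [0, 0, 0, 0, 0, 3, 0], [0, 0, 0, 0, 0, 6, 0], [0, 0, 0, 0, 0, 9, 0], [0, 0, 0, 1.3, -2, 11, 0], [0, 0, 0, 3.9, -6, 11, 0], [0, 0, 0, 6.5, -10, 11, 0], [0, 0, 0, 9.2, -14, 11, 0], [0, 0, 0, 11.8, -18, 11, 0], [0, 0, 0, 14.4, -22, 11, 0], [0, 0, 0, 17, -26, 11, 0], [0, 0, 0, 19, -29, 10, 0], [0, 0, 0, 20.2, -31, 8, 0], [0, 0, 0, 20.55, -31.45, 6.5, 0], [0, 0, 0, 20.55, -31.45, 5.5, 0], [0, 0, 0, 20.55, -31.45, 5.5, 0], [0, 0, 0, 20.55, -31.45, 5.5, 0]]
  ]
}}

```text
clock: 12.48
position: [658.5, -68.7, 89.1]
ee_rot: [0.676, 3.067, 0.0]
force: [0.6, 1.0, -1.2]
gripper_width: 20.2
finger_force: 58.9
```

```bash
python3 - <<'E'
from rig import imaging,status
from h import *
s=status.state();print(s["position"],s["ee_rot"],s["force"],s["gripper_width"],s["clock"])
ci=imaging.camera_info("wrist");a=imaging.get_image("wrist");b=imaging.get_image("side")
c=cv2.resize(b[180:330,310:510],(640,480),interpolation=cv2.INTER_CUBIC)
cv2.imwrite("pics/p3.png",cv2.resize(np.hstack([a,c]),(800,300))[:,:,::-1])
E
```

```text
[658.47237871 -68.68025111  89.07149671] [6.76168309e-01 3.06715387e+00 1.17480899e-04] [ 0.64727588  0.97933439 -1.22474167] 20.169579824049205 12.475
```

View pics/p3.png

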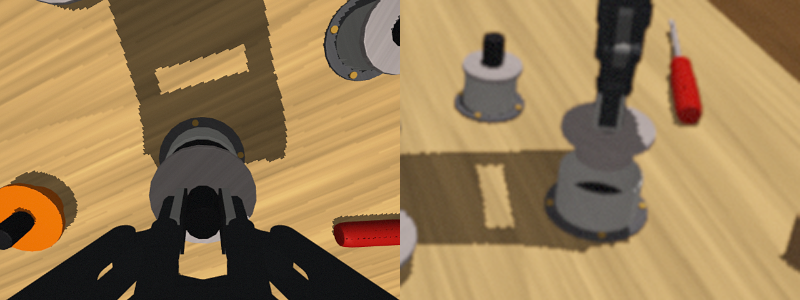

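{"method": "play_rows", "body": {
  "motion": [
    [[0, 0, 0, 0, -0.05, -0.8, 0], [0, 0, 0, 0, -0.05, -1.6, 0], [0, 0, 0, 0, -0.05, -2.2, 0], [0, 0, 0, 0, -0.05, -2.6, 0], [0, 0, 0, 0, -0.05, -3.0, 0], [0, 0, 0, 0, -0.05, -3.4, 0], [0, 0, 0, 0, -0.05, -3.6, 0], [0, 0, 0, 0, -0.05, -3.6, 0]]
  ]
}}

```text
clock: 13.58
position: [658.4, -69.9, 52.3]
ee_rot: [0.678, 3.068, -0.0]
force: [-0.7, 0.4, -1.9]
gripper_width: 20.4
finger_force: 59.1
```

{"method": "play_rows", "body": {
  "motion": [
    [[0, 0, 0, 0, 0, -0.08, 0], [0, 0, 0, 0, 0, -0.08, 0.25], [0, 0, 0, 0, 0, -0.08, 0.6], [0, 0, 0, 0, 0, -0.08, 0.6], [0, 0, 0, 0, 0, 0, 0.6], [0, 0, 0, 0, 0, 2, 0.6], [0, 0, 0, 0, 0, 5, 0.7], [0, 0, 0, -2.5, -0.3, 8, 1], [0, 0, 0, -7, -0.8, 8, 1], [0, 0, 0, -12, -1.3, 8, 1], [0, 0, 0, -16.5, -1.8, 8, 1], [0, 0, 0, -19.4, -2.2, 8, 1], [0, 0, 0, -20.4, -2.3, 8, 1], [0, 0, 0, -20.4, -2.3, 8, 1], [0, 0, 0, -20.4, -2.3, 8, 1]]
  ]
}}

```text
clock: 15.45
position: [455.5, -92.9, 132.7]
ee_rot: [0.677, 3.067, -0.0]
force: [0.7, 0.5, -0.2]
gripper_width: 85.4
finger_force: 0.0
```

```bash
python3 - <<'E'
from rig import imaging,status
from h import *
s=status.state();print(s["position"],s["ee_rot"],s["force"],s["gripper_width"],s["clock"])
ci=imaging.camera_info("wrist");a=imaging.get_image("wrist");b=imaging.get_image("side")
hsv=cv2.cvtColor(a,cv2.COLOR_RGB2HSV);m=(hsv[...,1]<70).astype(np.uint8); m[310:]=0
m=cv2.morphologyEx(m,cv2.MORPH_OPEN,np.ones((5,5)))
P=cast(ci,contour(m,proj(ci,[[454,-93,28]])[0]),28);print("disc_l",*[np.round(x,2) for x in fit(P)])
c=cv2.resize(b[180:330,310:510],(640,480),interpolation=cv2.INTER_CUBIC)
cv2.imwrite("pics/p4.png",cv2.resize(np.hstack([a,c]),(800,300))[:,:,::-1])
E
```

```text
[455.48662474 -92.94107322 132.6531392 ] [ 6.76991993e-01  3.06658932e+00 -9.88798414e-05] [ 0.71939298  0.48948142 -0.16310153] 85.35497614048528 15.45
disc_l [454.54 -93.42  44.19] 0.29
```

View pics/p4.png

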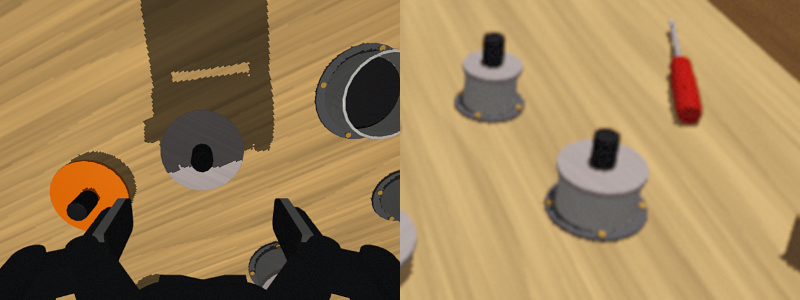

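The medium bung is seated flat. Now the large.

{"method": "play_rows", "body": {
  "motion": [
    [[0, 0, 0, -0.1, -0.05, -3, 0.7], [0, 0, 0, -0.1, -0.05, -6, 0.7], [0, 0, 0, -0.1, -0.05, -8, 0.7], [0, 0, 0, -0.1, -0.05, -9.3, 0.7], [0, 0, 0, -0.1, -0.05, -9.9, 0.7], [0, 0, 0, -0.1, -0.05, -9.9, 0.7], [0, 0, 0, -0.1, -0.05, -9.9, 0.5], [0, 0, 0, -0.1, -0.05, -9.9, 0.35], [0, 0, 0, -0.1, -0.05, -9.9, 0.15], [0, 0, 0, -0.1, -0.05, -9.9, 0], [0, 0, 0, -0.1, -0.05, -9.9, 0], [0, 0, 0, -0.1, -0.05, -9.9, 0], [0, 0, 0, -0.1, -0.05, -9.9, 0], [0, 0, 0, -0.1, -0.05, -9.9, 0]]
  ],
  "force": 80
}}

```text
clock: 17.3
position: [453.6, -93.4, 33.9]
ee_rot: [0.677, 3.067, -0.0]
force: [-0.5, 1.7, 6.7]
gripper_width: 19.5
finger_force: 77.9
```

{"method": "play_rows", "body": {
  "motion": [
    [[0, 0, 0, 0, 0, 1, 0], [0, 0, 0, 0, 0, 3, 0], [0, 0, 0, 0, 0, 5.5, 0], [0, 0, 0, 0, 0, 7.5, 0], [0, 0, 0, 0.3, 2, 8, 0], [0, 0, 0, 0.6, 5.5, 8, 0], [0, 0, 0, 1, 9.5, 8, 0], [0, 0, 0, 1.5, 13.5, 8, 0], [0, 0, 0, 1.9, 16.5, 8, 0], [0, 0, 0, 2.05, 18, 7.5, 0], [0, 0, 0, 2.05, 18.5, 6.5, 0], [0, 0, 0, 2.05, 18.5, 5.5, 0], [0, 0, 0, 2.05, 18.5, 5.5, 0], [0, 0, 0, 2.05, 18.5, 5.5, 0]]
  ]
}}

```text
clock: 19.05
position: [473.9, 91.1, 88.3]
ee_rot: [-0.679, -3.067, 0.0]
force: [-0.7, -0.5, -2.2]
gripper_width: 19.4
finger_force: 78.7
```

```bash
python3 - <<'E'
from rig import imaging,status
from h import *
s=status.state();print(s["position"],s["ee_rot"],s["force"],s["gripper_width"],s["clock"])
a=imaging.get_image("wrist");b=imaging.get_image("side")
c=cv2.resize(b[150:300,200:400],(640,480),interpolation=cv2.INTER_CUBIC)
cv2.imwrite("pics/p5.png",cv2.resize(np.hstack([a,c]),(800,300))[:,:,::-1])
E
```

```text
[473.92533577  91.05004094  88.28810015] [-6.78902111e-01 -3.06723957e+00  1.49288511e-04] [-0.67436273 -0.52282789 -2.16268223] 19.439454750447887 19.05
```

View pics/p5.png

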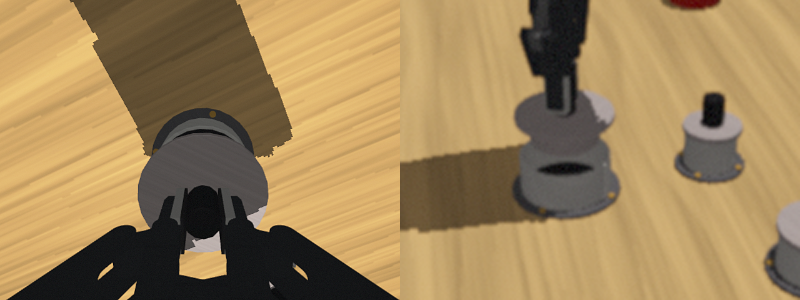

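The large bung is aligned above its port in both views. Lowering.

{"method": "play_rows", "body": {
  "motion": [
    [[0, 0, 0, 0, 0, -0.8, 0], [0, 0, 0, 0, 0, -1.6, 0], [0, 0, 0, 0, 0, -2.2, 0], [0, 0, 0, 0, 0, -2.6, 0], [0, 0, 0, 0, 0, -3.0, 0], [0, 0, 0, 0, 0, -3.4, 0], [0, 0, 0, 0, 0, -3.55, 0], [0, 0, 0, 0, 0, -3.55, 0]]
  ]
}}

```text
clock: 20.15
position: [473.8, 91.6, 52.8]
ee_rot: [-0.678, -3.068, 0.0]
force: [-0.5, 0.5, -2.8]
gripper_width: 19.7
finger_force: 78.7
```

Release, rise, and retreat clear.

{"method": "play_rows", "body": {
  "motion": [
    [[0, 0, 0, 0, 0, -0.1, 0], [0, 0, 0, 0, 0, -0.1, 0.25], [0, 0, 0, 0, 0, -0.1, 0.6], [0, 0, 0, 0, 0, -0.1, 0.6], [0, 0, 0, 0, 0, 0, 0.6], [0, 0, 0, 0, 0, 2, 0.6], [0, 0, 0, 0, 0, 5, 0.7], [0, 0, 0, 0, 2.5, 9, 0.8], [0, 0, 0, -2, 7, 12, 0.8], [0, 0, 0, -5, 12, 15, 0.8], [0, 0, 0, -8, 17, 17, 0.8], [0, 0, 0, -11, 22, 18, 0.8], [0, 0, 0, -15, 27, 18, 0.8], [0, 0, 0, -17, 31, 18, 0.8], [0, 0, 0, -17, 31, 18, 0.8], [0, 0, 0, -17, 31, 18, 0.8]]
  ]
}}

```text
clock: 22.15
position: [303.9, 401.2, 232.7]
ee_rot: [0.677, 3.068, -0.001]
force: [0.0, 0.2, -0.2]
gripper_width: 68.4
finger_force: 0.0
```

```bash
python3 - <<'E'
from rig import imaging,status
from h import *
t=imaging.get_image("top");b=imaging.get_image("side")
ct=imaging.camera_info("top");h=cv2.cvtColor(t,cv2.COLOR_RGB2HSV)
mt=(h[...,1]<60)&(h[...,2]>115)
for c in((618,103),(658.8,-71.5),(474.3,89.5)):
    print(c,*[np.round(x,1) for x in fit(cast(ct,contour(mt,proj(ct,[[*c,46]])[0]),46))])
cv2.imwrite("pics/p6.png",cv2.resize(np.hstack([t[130:370,150:470],b[150:390,200:520]]),(800,300),interpolation=cv2.INTER_CUBIC)[:,:,::-1])
E
```

```text
(618, 103) [619.2 103.3  27.4] 0.5
(658.8, -71.5) [659.2 -72.1  35.6] 0.7
(474.3, 89.5) [474.6  90.   43.9] 0.6
```

View pics/p6.png

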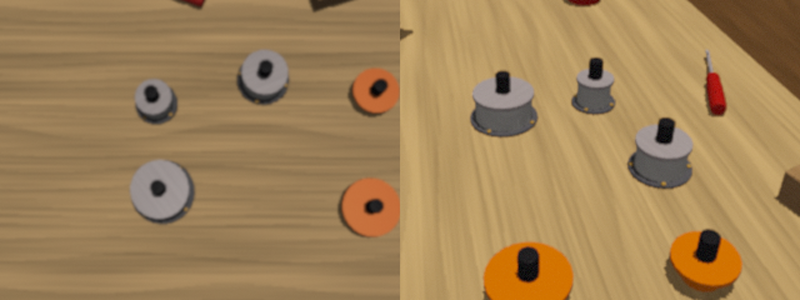

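All three metal bungs are seated flat and centred to about 1 mm, and the orange ones have not moved.

```bash
python3 -c "
from rig import order
print(order.job_done())"
```

```text
the job is handed in; nothing more can be done
None
```

The three metal bungs (small, medium, large) are home in their ports with discs flat on the rims, the two orange bungs are untouched, and the job was handed in at about 22 s of the 93 s limit.

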